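Flip the stock tags to match the cap bins

ROBOT

A 7-joint arm with a two-finger parallel gripper is mounted at the origin on a cart in front of the work surface, level with it; the furniture and walls round the work are solid. World frame = base frame: x ahead of the robot, y to its left, z up, the work surface at z = 0. Lengths are in m, angles in rad, forces in N, time in s.
With the tool pointing down it reaches from about 0.4 to 0.875 m from the base axis. Payload 19.3 kg.
Tool frame: the origin (TCP) lies on the mounting face of the last link; the fingertips stand 173 mm ahead of it and the grasp point (between the pads) lies 155 mm ahead of it (bot.grip_point_offset is the distance from the TCP to the grasp point, in m); z points along the fingers, y is the line along which they close (so a half turn about z gives the same grasp; the last joint's range is limited). The gripper opens to 85 mm and grips with 20 to 120 N. Pads are 22 mm wide; open, the fingers measure 114 mm over their backs; the gripper's body (76 mm by 85 mm) begins 54 mm behind the grasp point. The pads swing forward as they close: fully open they stand 13 mm farther back than shut.
Start: joints at [1.123, 0.521, -0.036, 1.599, 0.021, 1.021, -0.113], TCP at [0.231, -0.581, 0.405] pointing down, gripper open.
Joint ranges: [-2.91, 2.91], [-0.3, 2.13], [-1.5, 1.42], [0.17, 2.43], [-1.26, 4.41], [0.16, 1.93], [-2.52, 2.52]. Speed limits (rad/s): [1.89, 1.89, 2.39, 2.39, 3.01, 3.01, 3.01].

INTERFACE

Orientations are given as [roll, pitch, yaw] about the fixed x, y, z axes, in that order (R = Rz(yaw) Ry(pitch) Rx(roll)).
In Python, from workcell import bot gives the robot as it stands.
- The arm moves only by the tool arm_command, never from a script. Its argument "deltas" is a list of rows, each a list of 3 entries, a list of its own where there are three numbers: the shift along the tool's x, y, z in cm, then the turn, a rotation vector about the tool's x, y, z in rad, then the finger opening in cm, from 0 to 8.54. In form: [[[tx, ty, tz], [rx, ry, rz], claw], ...]. A call has 1 to 20 rows; each row shifts and turns the commanded pose from where the row before left it, along the tool's axes as they then stand; what a row does not reach is not made up. A row lasts 1/10 s, in which the tool goes at most 50 mm and 8.59 degrees, less where a joint would pass 70% of its speed; a pose out of reach is approached as far as the arm can. A call with a gripper value outside its range is refused whole. The fingers move at their own pace and stop on an object; "newtons" is the grip in N (left out, the last holds). Time passes only in rows, so rows that do not move let the fingers close. It gives the time, the measured TCP pose, the force, the opening and the grip force at its end, in the units of the state.
- bot.observe(): the state, without advancing time (a new reading comes with each control period).
- bot.grab_frame(name): name is "scene" or "top"; returns a dict with "frame" (400x640x3 uint8, red, green, blue), "K" (3x3 intrinsics, pixels), "rvec" (rotation vector, rad) and "tvec" (3), from world to camera coordinates, as OpenCV has them. Camera axes: x right, y down, z forward; pixel columns grow to the right and rows downward; lengths in m; the calibration is good to about 2 mm. A picture is of the moment at which its call begins. There is no depth.
- bot.job_done(): hands the job in; it is judged then, once.
Trained networks look in a picture, given as the dict that the camera call returned (one of the last four; its "shot" number tells which), for a name from the list of things; names that differ only in an ending like _2 or _b are one class to them, and where a whole thing is asked for, a point or a joint stands for the part that bears it (a point fixed in the world has none). Each returns a list of dicts, best first, with "p" (0 to 1); they miss things now and then, are a little off and sometimes report something else, mostly with a low value. They report only what shows in the picture. A call takes as long as a camera call.
- bot.find_in(name, picture): "rect" ([left, top, width, height] in pixels, round what is visible of it).
- bot.mark_of(name, picture): "at" ([column, row] in pixels: a listed point, or the origin of a listed thing).
The state is a dict: "clock": time; "qpos": joint angles; "qd": joint speeds; "joint_efforts": joint torques, N m; "position": TCP position; "tool_rot": TCP orientation; "force": force on the tool from outside, world axes, zero at the start; "moment": the same for the moment, N m; "grip_width": finger opening in m; "finger_force": force on a finger pad.
Only numpy, scipy, OpenCV 4.12 (cv2) and the standard library are available. Lean on these libraries where they do the work, as an engineer would, in place of code of your own. Each camera call takes 0.05 s, during which the arm holds its last target. There are 200 camera calls.

TASK

Each of the four bins on the rack has a hinged stock tag in front of it: tipped back towards its bin it shows the round disc (full), tipped forward it shows two bars (reorder). Some tags are wrong: with a fingertip, gently push over those that need it so that only the two bins filled to the brim with caps show the disc and the other two, the empty one and the one with a single cap, show the bars. Do not pinch the tags, touch the caps in the bins, or disturb the loose things round the rack.

Things in the scene. Friction and masses are not known exactly. Their poses are not given: they have to be found in the camera images.
- rack: Aluminium base plate, 252 x 330 x 6 mm, fixed on the table, carrying four stock bins side by side. Origin on the table under the plate, x points away from the robot (from the tags to the bins), y along the row of bins, z up; yaw differs from run to run by up to about 0.15 rad.
- bin_1: Grey open-topped stock bin, 118 (x) x 70 (y) x 48 mm high, front wall only 34 mm, fixed on the rack. FULL: four blue screw caps in two layers fill it to the brim. The four bins stand at a 78 mm pitch, in an order that changes. Origin at the centre of its underside, 6 mm above the table; x away from the robot, as the rack. A steel tongue reaches 157 mm from the origin towards -x and carries this bin's own hinged tag. Bin and stock stay below 70 mm above the table.
- tag_1 (a joint): Hinge angle of the tag of bin_1, rad. 0 = upright; pushed past upright the tag falls by its own weight and rests at either end. About +0.65: leaning away from the robot, towards its bin, showing upward the face with one round black disc (28 mm) = full. About -0.65: leaning towards the robot, showing upward the face with two black bars (32 x 8 mm) = reorder. May start at either end.
- tag_1_hinge (a point): Centre of the hinge pin of bin_1's tag, 28 mm above the table, 79 mm in front (-x) of the bin's front wall. The tag is a white plate 42 mm wide (along y), 4 mm thick, standing 57 mm from the pin, 30 g, very easily pushed (under 1 N); fully tipped, its upper edge is 36 mm in x from the pin and 75 mm above the table, upright 85 mm. Two steel brackets beside its foot reach 34 mm above the table.
- bin_2: Grey open-topped stock bin, 118 (x) x 70 (y) x 48 mm high, front wall only 34 mm, fixed on the rack. FULL: four blue screw caps in two layers fill it to the brim. The four bins stand at a 78 mm pitch, in an order that changes. Origin at the centre of its underside, 6 mm above the table; x away from the robot, as the rack. A steel tongue reaches 157 mm from the origin towards -x and carries this bin's own hinged tag. Bin and stock stay below 70 mm above the table.
- tag_2 (a joint): Hinge angle of the tag of bin_2, rad. 0 = upright; pushed past upright the tag falls by its own weight and rests at either end. About +0.65: leaning away from the robot, towards its bin, showing upward the face with one round black disc (28 mm) = full. About -0.65: leaning towards the robot, showing upward the face with two black bars (32 x 8 mm) = reorder. May start at either end.
- tag_2_hinge (a point): Centre of the hinge pin of bin_2's tag, 28 mm above the table, 79 mm in front (-x) of the bin's front wall. The tag is a white plate 42 mm wide (along y), 4 mm thick, standing 57 mm from the pin, 30 g, very easily pushed (under 1 N); fully tipped, its upper edge is 36 mm in x from the pin and 75 mm above the table, upright 85 mm. Two steel brackets beside its foot reach 34 mm above the table.
- bin_3: Grey open-topped stock bin, 118 (x) x 70 (y) x 48 mm high, front wall only 34 mm, fixed on the rack. NOT full: a single blue screw cap lies in it. The four bins stand at a 78 mm pitch, in an order that changes. Origin at the centre of its underside, 6 mm above the table; x away from the robot, as the rack. A steel tongue reaches 157 mm from the origin towards -x and carries this bin's own hinged tag. Bin and stock stay below 70 mm above the table.
- tag_3 (a joint): Hinge angle of the tag of bin_3, rad. 0 = upright; pushed past upright the tag falls by its own weight and rests at either end. About +0.65: leaning away from the robot, towards its bin, showing upward the face with one round black disc (28 mm) = full. About -0.65: leaning towards the robot, showing upward the face with two black bars (32 x 8 mm) = reorder. May start at either end.
- tag_3_hinge (a point): Centre of the hinge pin of bin_3's tag, 28 mm above the table, 79 mm in front (-x) of the bin's front wall. The tag is a white plate 42 mm wide (along y), 4 mm thick, standing 57 mm from the pin, 30 g, very easily pushed (under 1 N); fully tipped, its upper edge is 36 mm in x from the pin and 75 mm above the table, upright 85 mm. Two steel brackets beside its foot reach 34 mm above the table.
- bin_4: Grey open-topped stock bin, 118 (x) x 70 (y) x 48 mm high, front wall only 34 mm, fixed on the rack. NOT full: empty, only the cardboard liner. The four bins stand at a 78 mm pitch, in an order that changes. Origin at the centre of its underside, 6 mm above the table; x away from the robot, as the rack. A steel tongue reaches 157 mm from the origin towards -x and carries this bin's own hinged tag. Bin and stock stay below 70 mm above the table.
- tag_4 (a joint): Hinge angle of the tag of bin_4, rad. 0 = upright; pushed past upright the tag falls by its own weight and rests at either end. About +0.65: leaning away from the robot, towards its bin, showing upward the face with one round black disc (28 mm) = full. About -0.65: leaning towards the robot, showing upward the face with two black bars (32 x 8 mm) = reorder. May start at either end.
- tag_4_hinge (a point): Centre of the hinge pin of bin_4's tag, 28 mm above the table, 79 mm in front (-x) of the bin's front wall. The tag is a white plate 42 mm wide (along y), 4 mm thick, standing 57 mm from the pin, 30 g, very easily pushed (under 1 N); fully tipped, its upper edge is 36 mm in x from the pin and 75 mm above the table, upright 85 mm. Two steel brackets beside its foot reach 34 mm above the table.
- stock_a: The liner and caps lying in bin_1, fixed there; not to be touched. Origin above that of the bin.
- stock_b: The liner and caps lying in bin_2, fixed there; not to be touched. Origin above that of the bin.
- stock_c: The liner and caps lying in bin_3, fixed there; not to be touched. Origin above that of the bin.
- timer: Bystander: loose white bench timer, 64 x 64 x 19 mm, in front of the rack at the left; origin at the centre of its underside.
- dropper_bottle: Bystander: loose standing white dropper bottle, 29 mm wide, 94 mm high, in front of the rack at the right; origin at the centre of its underside.
- marker_pen: Bystander: loose marker pen, 121 x 12 x 14 mm, lying in front of the rack; origin at the centre of its underside.
- loose_cap: Bystander: loose blue screw cap, 53 mm wide, 25 mm high, in front of the rack; origin at the centre of its underside.

How it is judged:
At the end, for the whole second after the job is handed in: The tags of the two full bins, bin_1 and bin_2, lean back towards their bins (joint above +0.55 rad, disc up); those of bin_3 and bin_4 lean forward (joint below -0.55 rad, bars up); all at rest (value of joint each of tag_1, tag_2 above 0.55 rad and velocity of joint tag_1 between -0.1 and 0.1 rad/s and velocity of joint tag_2 between -0.1 and 0.1 rad/s and value of joint each of tag_3, tag_4 below -0.55 rad and velocity of joint tag_3 between -0.1 and 0.1 rad/s and velocity of joint tag_4 between -0.1 and 0.1 rad/s); the robot touches nothing.
It fails at once if a loose bystander is lifted or pushed more than 20 mm (distance of any of timer, marker_pen, loose_cap, dropper_bottle from where it was at the start of the episode above 0.02 m).
It fails at once if a bin or its tag is pressed or pinched with more than 15 N (contact force between any of the fingers, the arm and bin_1 above 15 N or contact force between any of the fingers, the arm and bin_2 above 15 N or contact force between any of the fingers, the arm and bin_3 above 15 N or contact force between any of the fingers, the arm and bin_4 above 15 N).
It fails at once if the stock in a bin is touched (more than 1 N) (contact force between any of the fingers, the arm and stock_a above 1 N or contact force between any of the fingers, the arm and stock_b above 1 N or contact force between any of the fingers, the arm and stock_c above 1 N).
It also fails if it takes over 64 s, if anything falls off the work surface, if the arm or the gripper's body presses on something with over 40 N, if the wrist force passes 120 N, or if a joint passes its speed limit or range.

## Working session

There is one attempt and no reset: what is moved stays moved. The work goes in short steps, Python scripts to look and compute and a tool call to move; the robot and the scene stay as the last step left them, time stands still between calls to the robot, and variables do not carry over. Pictures are saved under pics/ and viewed, at most 10 in all, crops included, and the job is handed in when it is done.

Besides the shell and the picture viewer there is one more tool, called after "Call:" as name(argument=value, ...), one argument or row to a line, values as JSON. arm_command: Moves the arm, as the interface text tells. Its arguments: {"type":"object","properties":{"deltas":{"type":"array","items":{"type":"array"}},"newtons":{"type":"number"}},"required":["deltas"]}

```bash
mkdir -p pics; cat > h.py <<'E'
import numpy as np, cv2
from workcell import bot
def ray(f,px,z):
    R=cv2.Rodrigues(np.array(f["rvec"],float))[0]; t=np.array(f["tvec"],float).ravel(); K=np.array(f["K"],float)
    d=R.T@np.linalg.inv(K)@np.array([px[0],px[1],1.]); c=-R.T@t
    return c+d*(z-c[2])/d[2]
def proj(f,P):
    return cv2.projectPoints(np.array(P,float).reshape(-1,3),np.array(f["rvec"],float),np.array(f["tvec"],float),np.array(f["K"],float),None)[0].reshape(-1,2)
def save(f,n): cv2.imwrite("pics/"+n+".png",f["frame"][:,:,::-1])
E
python3 - <<'E'
from h import *
s=bot.observe(); print(s["position"],s["tool_rot"],s["grip_width"],s["clock"])
T=bot.grab_frame("top"); save(T,"top0"); S=bot.grab_frame("scene"); save(S,"scene0")
for n,z in [("tag_1_hinge",.028),("bin_1",.006),("timer",0),("dropper_bottle",0),("marker_pen",0),("loose_cap",0),("rack",0)]:
  for nm,f in (("T",T),("S",S)):
    for d in bot.mark_of(n,f)[:6]: print(n,nm,round(d["p"],2),np.round(d["at"]),ray(f,d["at"],z).round(3))
E
```

```text
[ 0.230498   -0.58078844  0.40415461] [-3.14048251e+00  6.88642345e-05  3.77820420e-01] 0.08571432656103779 0.0
tag_1_hinge T 0.94 [305. 202.] [ 0.489 -0.083  0.028]
bin_1 T 0.92 [356. 146.] [ 0.643 -0.222  0.006]
bin_1 T 0.68 [400. 247.] [ 0.369 -0.329  0.006]
bin_1 T 0.59 [298. 154.] [ 0.623 -0.065  0.006]
bin_1 T 0.59 [329. 148.] [ 0.638 -0.148  0.006]
bin_1 S 0.82 [269. 220.] [0.605 0.015 0.006]
bin_1 S 0.81 [304. 187.] [ 0.636 -0.148  0.006]
bin_1 S 0.71 [285. 203.] [ 0.624 -0.063  0.006]
bin_1 S 0.71 [322. 171.] [ 0.647 -0.242  0.006]
timer T 0.96 [248. 252.] [0.364 0.07  0.   ]
timer T 0.69 [317. 170.] [ 0.579 -0.117  0.   ]
timer T 0.55 [373. 247.] [ 0.372 -0.259  0.   ]
timer S 0.55 [342. 280.] [0.365 0.074 0.   ]
dropper_bottle T 0.56 [398. 247.] [ 0.369 -0.324  0.   ]
dropper_bottle S 0.81 [430. 191.] [ 0.364 -0.32   0.   ]
dropper_bottle S 0.31 [288. 202.] [ 0.628 -0.075  0.   ]
marker_pen T 0.52 [306. 253.] [ 0.359 -0.082  0.   ]
marker_pen S 0.59 [387. 235.] [ 0.364 -0.095  0.   ]
loose_cap T 0.61 [369. 247.] [ 0.37 -0.25  0.  ]
loose_cap T 0.61 [268. 155.] [0.624 0.017 0.   ]
loose_cap S 0.94 [419. 203.] [ 0.363 -0.253  0.   ]
rack T 0.91 [316. 172.] [ 0.575 -0.112  0.   ]
rack S 0.9 [315. 202.] [ 0.572 -0.113  0.   ]
```

View pics/top0.png

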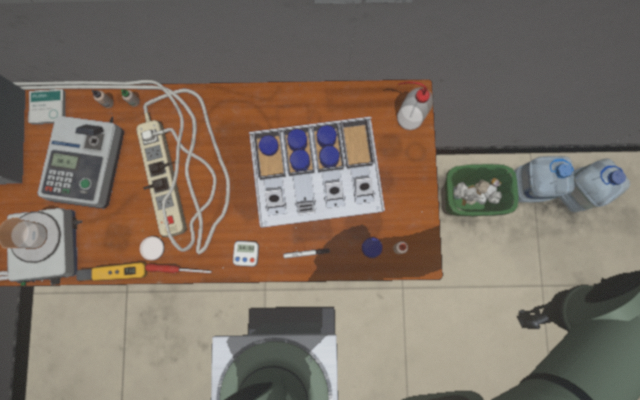

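View pics/scene0.png

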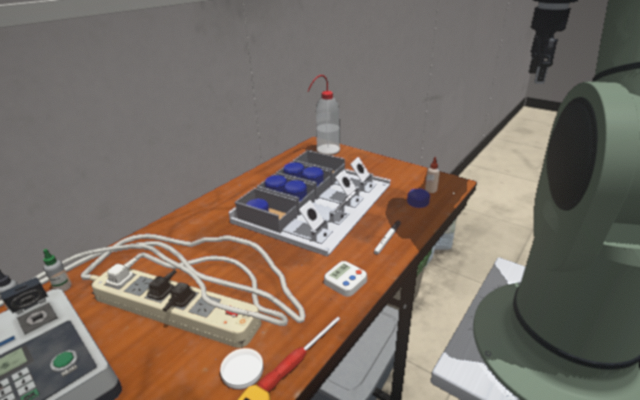

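```bash
python3 - <<'E'
from h import *
a=cv2.imread("pics/top0.png")[105:235,235:395]; cv2.imwrite("pics/c.png",cv2.resize(a,None,fx=4.6,fy=4.6,interpolation=cv2.INTER_CUBIC))
T=bot.grab_frame("top")
# fit rack pose: bin row pixel marks + rack
for z,pts in ((.006,[(250,132),(372,117.5),(383,212),(262,226)]),):
  for p in pts: print(ray(T,p,z).round(3))
# detection of tags
for n in ("tag_1","bin_1"):
  for d in bot.find_in(n,T)[:6]: print(n,round(d["p"],2),d["rect"])
E
```

```text
[0.688 0.065 0.006]
[ 0.723 -0.268  0.006]
[ 0.462 -0.289  0.006]
[0.43  0.031 0.006]
tag_1 0.83 [262.3, 186.5, 21.4, 22.4]
tag_1 0.77 [299.2, 198.5, 17.2, 14.1]
tag_1 0.56 [359.8, 181.5, 15.3, 16.4]
tag_1 0.55 [326.0, 183.3, 17.1, 19.7]
bin_1 0.89 [283.4, 129.2, 33.7, 83.5]
bin_1 0.75 [341.4, 118.7, 34.0, 84.0]
bin_1 0.74 [311.9, 120.0, 32.3, 86.3]
bin_1 0.6 [251.9, 127.1, 34.4, 88.1]
```

View pics/c.png

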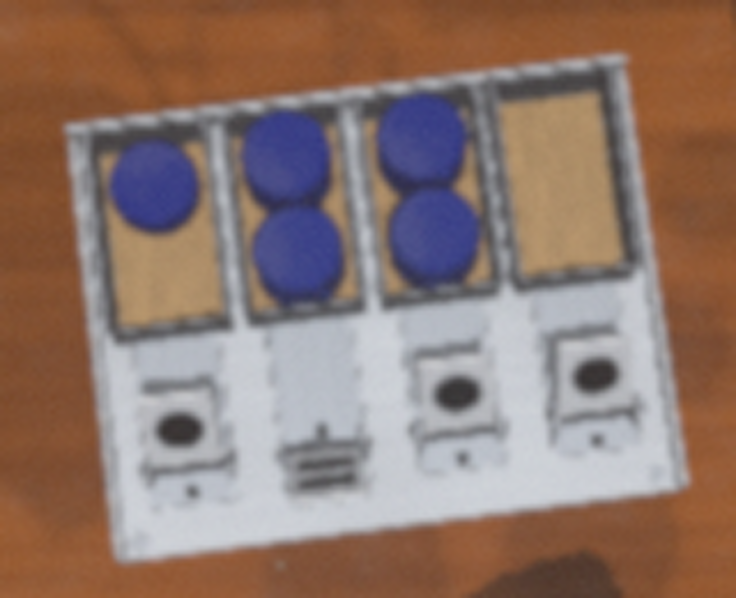

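Tags from left to right: disc in front of the single-cap bin (crop 180,430), bars in front of a full bin (325,470), disc in front of a full bin (458,393), and disc in front of the empty bin (597,375). Tags 1, 2 and 4 in that row are wrong.

```bash
cat >> h.py <<'E'
YAW=.105
X=np.array([np.cos(YAW),np.sin(YAW),0]); Y=np.array([-X[1],X[0],0])
def to(target):  # tool-frame shift in cm and turn
    from scipy.spatial.transform import Rotation as Ro
    s=bot.observe(); R=Ro.from_euler("xyz",s["tool_rot"]); G=Ro.from_euler("xyz",[np.pi,0,YAW])
    print("shift cm",(R.inv().apply(np.array(target)-s["position"])*100).round(2),"turn",(R.inv()*G).as_rotvec().round(3),"pos",np.round(s["position"],3),"f",np.round(s["force"],1),"t",s["clock"],"w",s["grip_width"])
E
python3 - <<'E'
from h import *
T=bot.grab_frame("top"); 
C=ray(T,np.mean([(250,132),(372,117.5),(383,212),(262,226)],0),.006); print("rack c",C.round(3))
for p in [(275.9,206.5),(305.7,200.7),(334.6,198.9),(364.8,194.8)]: 
    d=ray(T,p,.03)-C; print(ray(T,p,.03).round(3), "rack xy",(d@X).round(3),(d@Y).round(3))
for p in [(356,146),(298,154),(329,148)]:
    d=ray(T,p,.006)-C; print("bin rack xy",(d@X).round(3),(d@Y).round(3))
for y in (.117,.039,-.039,-.117):
    h=C-.088*X+y*Y; print("hinge",h.round(3),"behind",(h+.059*X).round(3),"front",(h-.059*X).round(3))
h=C-.088*X-.117*Y+.059*X; h[2]=.32; to(h)
E
```

```text
rack c [ 0.574 -0.115  0.006]
[ 0.478 -0.007  0.03 ] rack xy -0.084 0.117
[ 0.492 -0.085  0.03 ] rack xy -0.078 0.038
[ 0.496 -0.161  0.03 ] rack xy -0.082 -0.037
[ 0.506 -0.24   0.03 ] rack xy -0.081 -0.117
bin rack xy 0.058 -0.114
bin rack xy 0.055 0.044
bin rack xy 0.061 -0.041
hinge [ 0.474 -0.008  0.006] behind [ 0.533 -0.002  0.006] front [ 0.415 -0.014  0.006]
hinge [ 0.482 -0.086  0.006] behind [ 0.541 -0.079  0.006] front [ 0.423 -0.092  0.006]
hinge [ 0.49  -0.163  0.006] behind [ 0.549 -0.157  0.006] front [ 0.432 -0.169  0.006]
hinge [ 0.498 -0.241  0.006] behind [ 0.557 -0.235  0.006] front [ 0.44  -0.247  0.006]
shift cm [ 43.13 -20.14   8.47] turn [-0.     0.     0.273] pos [ 0.231 -0.581  0.405] f [ 0.  -0.1  0.5] t 1.0 w 0.08504508643168872
```

Call:
arm_command(
  deltas=[
    [[0,0,0],[0,0,0.1365],0],
    [[0,0,0],[0,0,0.1365],0],
    [[2.3,-1.94,0.4],[0,0,0],0],
    [[2.3,-1.94,0.4],[0,0,0],0],
    [[2.3,-1.94,0.4],[0,0,0],0],
    [[2.3,-1.94,0.4],[0,0,0],0],
    [[2.3,-1.94,0.4],[0,0,0],0],
    [[2.3,-1.94,0.4],[0,0,0],0],
    [[2.3,-1.94,0.4],[0,0,0],0],
    [[2.3,-1.94,0.4],[0,0,0],0],
    [[2.3,-1.94,0.4],[0,0,0],0],
    [[2.3,-1.94,0.4],[0,0,0],0],
    [[2.3,-1.94,0.4],[0,0,0],0],
    [[2.3,-1.94,0.4],[0,0,0],0],
    [[2.3,-1.94,0.4],[0,0,0],0],
    [[2.3,-1.94,0.4],[0,0,0],0],
    [[2.3,-1.94,0.4],[0,0,0],0],
    [[2.3,-1.94,0.4],[0,0,0],0],
    [[0,0,0],[0,0,0],0],
    [[0,0,0],[0,0,0],0],
  ],
)

```text
clock: 3.0
position: [0.5642, -0.2334, 0.3405]
tool_rot: [-3.141, 0.0, 0.106]
force: [-0.7, 0.1, -0.5]
grip_width: -0.0002
finger_force: 0.0
```

```bash
python3 - <<'E'
from h import *
to([.564,-.234,.235])
S=bot.grab_frame("scene"); T=bot.grab_frame("top")
a=cv2.resize(S["frame"][100:270,210:450,::-1],None,fx=3.3,fy=3.3,interpolation=cv2.INTER_CUBIC); cv2.imwrite("pics/s1.png",a)
E
```

```text
shift cm [-0.02  0.06 10.55] turn [-0.     0.     0.001] pos [ 0.564 -0.233  0.34 ] f [-0.7  0.1 -0.5] t 3.0 w -0.00016994804566557192
```

View pics/s1.png

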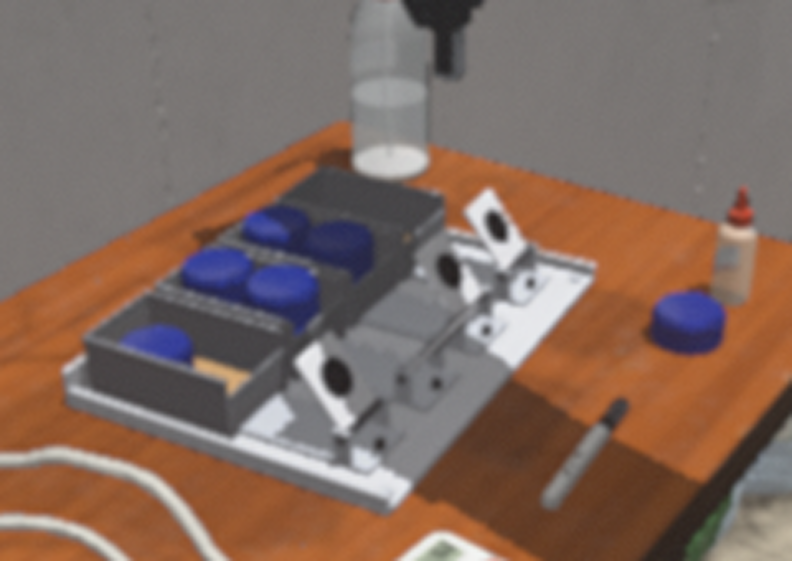

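Fingertip (450,70 in the crop) hovers over the gap between the far tag and the empty bin, as computed. Descend and sweep.

Call:
arm_command(
  deltas=[
    [[0,0,1.75],[0,0,0],0],
    [[0,0,1.75],[0,0,0],0],
    [[0,0,1.75],[0,0,0],0],
    [[0,0,1.75],[0,0,0],0],
    [[0,0,1.75],[0,0,0],0],
    [[0,0,1.75],[0,0,0],0],
    [[-0.6,0,0],[0,0,0],0],
    [[-0.6,0,0],[0,0,0],0],
    [[-0.6,0,0],[0,0,0],0],
    [[-0.6,0,0],[0,0,0],0],
    [[-0.6,0,0],[0,0,0],0],
    [[-0.6,0,0],[0,0,0],0],
    [[-0.6,0,0],[0,0,0],0],
    [[-0.6,0,0],[0,0,0],0],
    [[-0.6,0,0],[0,0,0],0],
    [[-0.6,0,0],[0,0,0],0],
    [[-0.3,0,0],[0,0,0],0],
    [[0,0,-3],[0,0,0],0],
    [[0,0,-3],[0,0,0],0],
    [[0,0,-2],[0,0,0],0],
  ],
)

```text
clock: 5.1
position: [0.5015, -0.2404, 0.3175]
tool_rot: [3.141, -0.001, 0.105]
force: [0.4, 0.1, 0.5]
grip_width: 0.0004
finger_force: 0.0
```

```bash
python3 - <<'E'
from h import *
hB=np.array([.489,-.085,0]); to(hB-.060*X+[0,0,.315])
S=bot.grab_frame("scene")
a=cv2.resize(S["frame"][100:270,210:450,::-1],None,fx=3.3,fy=3.3,interpolation=cv2.INTER_CUBIC); cv2.imwrite("pics/s2.png",a)
E
```

```text
shift cm [ -5.62 -15.59   0.23] turn [ 0.001 -0.001 -0.   ] pos [ 0.501 -0.24   0.317] f [0.4 0.1 0.5] t 5.1 w 0.0004467104485342544
```

View pics/s2.png

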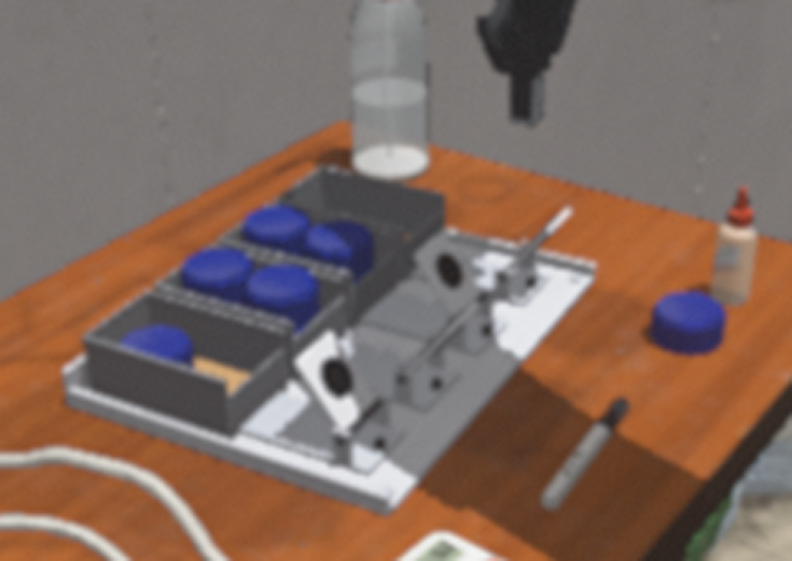

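The far tag (540,240) now leans forward. Next, the second tag, pushed from the front.

Call:
arm_command(
  deltas=[
    [[-0.94,-2.6,0],[0,0,0],0],
    [[-0.94,-2.6,0],[0,0,0],0],
    [[-0.94,-2.6,0],[0,0,0],0],
    [[-0.94,-2.6,0],[0,0,0],0],
    [[-0.94,-2.6,0],[0,0,0],0],
    [[-0.94,-2.6,0],[0,0,0],0],
    [[0,0,1.64],[0,0,0],0],
    [[0,0,1.64],[0,0,0],0],
    [[0,0,1.64],[0,0,0],0],
    [[0,0,1.64],[0,0,0],0],
    [[0,0,1.64],[0,0,0],0],
    [[0.9,0,0],[0,0,0],0],
    [[0.8,0,0],[0,0,0],0],
    [[0.8,0,0],[0,0,0],0],
    [[0.8,0,0],[0,0,0],0],
    [[0.8,0,0],[0,0,0],0],
    [[0.8,0,0],[0,0,0],0],
    [[0.7,0,0],[0,0,0],0],
    [[0.5,0,0],[0,0,0],0],
    [[0,0,-2],[0,0,0],0],
  ],
)

```text
clock: 7.15
position: [0.4897, -0.0844, 0.2523]
tool_rot: [-3.141, 0.003, 0.105]
force: [-0.0, -0.2, 1.1]
grip_width: -0.0003
finger_force: 0.0
```

Call:
arm_command(
  deltas=[
    [[0,0,-3],[0,0,0],0],
    [[0,0,-3.5],[0,0,0],0],
    [[0,0,0],[0,0,0],0],
  ],
)

```text
clock: 7.45
position: [0.4906, -0.0849, 0.3223]
tool_rot: [3.141, -0.005, 0.104]
force: [1.0, -0.2, -1.6]
grip_width: -0.0002
finger_force: 0.0
```

```bash
python3 - <<'E'
from h import *
hA=np.array([.4805,-.007,0]); to(hA+.059*X+[0,0,.315])
S=bot.grab_frame("scene")
a=cv2.resize(S["frame"][100:270,210:450,::-1],None,fx=3.3,fy=3.3,interpolation=cv2.INTER_CUBIC); cv2.imwrite("pics/s3.png",a)
E
```

```text
shift cm [ 5.7  -7.86  0.76] turn [ 0.001 -0.005 -0.001] pos [ 0.491 -0.085  0.322] f [ 1.  -0.2 -1.6] t 7.45 w -0.0001872991891660416
```

View pics/s3.png

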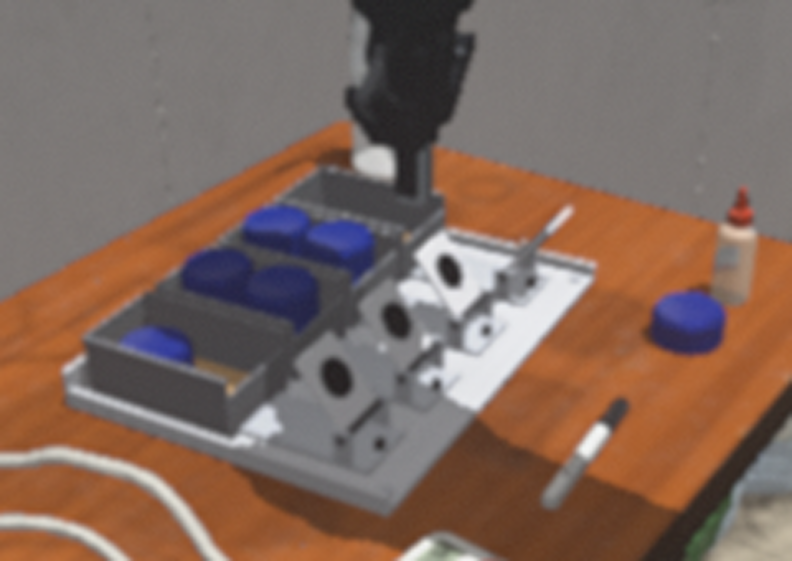

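The second tag (390,315) now leans back with its disc up. Last one: the near tag, pushed from behind.

Call:
arm_command(
  deltas=[
    [[1.9,-2.6,0],[0,0,0],0],
    [[1.9,-2.6,0],[0,0,0],0],
    [[1.9,-2.6,0],[0,0,0],0],
    [[0,0,0],[0,0,0],0],
    [[0,0,1.75],[0,0,0],0],
    [[0,0,1.75],[0,0,0],0],
    [[0,0,1.75],[0,0,0],0],
    [[0,0,1.75],[0,0,0],0],
    [[0,0,1.7],[0,0,0],0],
    [[-0.7,0,0],[0,0,0],0],
    [[-0.7,0,0],[0,0,0],0],
    [[-0.7,0,0],[0,0,0],0],
    [[-0.7,0,0],[0,0,0],0],
    [[-0.7,0,0],[0,0,0],0],
    [[-0.7,0,0],[0,0,0],0],
    [[-0.7,0,0],[0,0,0],0],
    [[-0.7,0,0],[0,0,0],0],
    [[-0.7,0,0],[0,0,0],0],
    [[0,0,0],[0,0,0],0],
    [[0,0,-2],[0,0,0],0],
  ],
)

```text
clock: 9.5
position: [0.475, -0.0077, 0.2505]
tool_rot: [-3.141, 0.003, 0.105]
force: [-0.3, -1.0, -0.1]
grip_width: 0.0004
finger_force: 0.0
```

Call:
arm_command(
  deltas=[
    [[0,0,-3],[0,0,0],0],
    [[0,0,-4],[0,0,0],0],
    [[0,0,-4],[0,0,0],0],
    [[0,0,0],[0,0,0],0],
    [[0,0,0],[0,0,0],0],
    [[0,0,0],[0,0,0],0],
  ],
)

```text
clock: 10.1
position: [0.4753, -0.0078, 0.3609]
tool_rot: [-3.142, 0.001, 0.105]
force: [-0.0, -0.0, -0.2]
grip_width: -0.0001
finger_force: 0.0
```

```bash
python3 - <<'E'
from h import *
S=bot.grab_frame("scene")
a=cv2.resize(S["frame"][100:280,210:450,::-1],None,fx=3.3,fy=3.3,interpolation=cv2.INTER_CUBIC); cv2.imwrite("pics/s4.png",a)
E
```

```text
(no output)
```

View pics/s4.png

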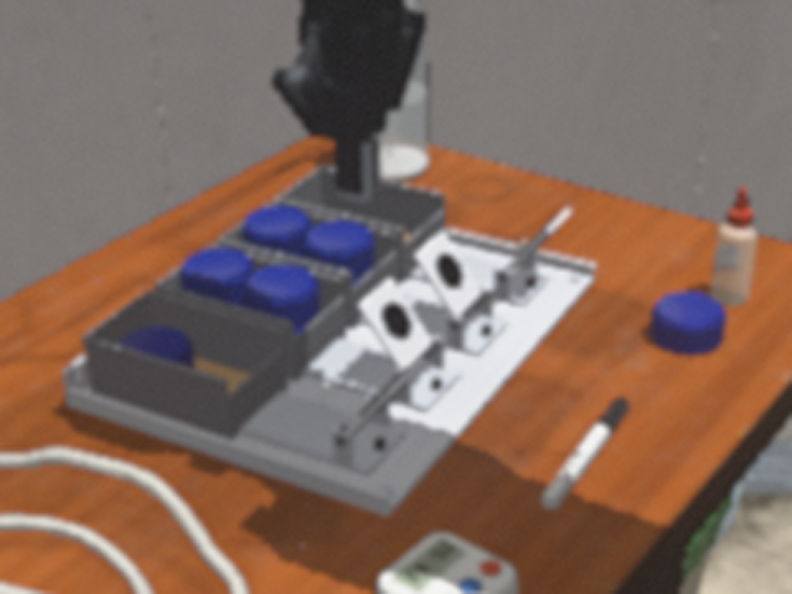

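The near tag (375,405) and the far tag (540,240) lean forward. The two middle tags in front of the full bins show their discs, and the loose things have not moved.

```bash
python3 -c "
from workcell import bot; print(bot.job_done())"
```

```text
the job is handed in; nothing more can be done
None
```

I pushed over the three wrong tags and handed the job in at about 10 s: the last picture shows discs on the two full bins, the other two tags tipped forward to bars, and the loose things unmoved; the hand-in gave no verdict.

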